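Find a set slope on a clamped tile former with a pendulum angle gauge

TASK

Someone wants to scribe the line where this crowned wooden tile former reaches the slope set on the angle gauge. Press the clamp's pedal right down to its stop so that the former is gripped against the fence, then pick up the gauge by its grip and rest its sole lightly and level on top of the crown, square across the former; from there rock it over the curve, sole on the wood, until the swinging needle settles on the set hand, the broad arrow on its dial. Finish while still holding the gauge there, sole on the wood and needle steady on the set hand; do not put it down or let go, and leave the jar, tape and bowl alone.

Things in the scene. Friction and masses are not known exactly. Their poses are not given: they have to be found in the camera images.
- bench_clamp: Fixed plywood board 124 (its x) x 325 (y) x 18 mm; wooden fence 26 mm thick, 18 mm high at its -y end, its gripping face at y = -90; hinge bracket 50 mm high at y 99 to 121 and pedal at its +y end. Origin: underside of the board below the middle of the former's seat; x along the former, y from fence to pedal, z up.
- pedal (a joint): Clamp pedal's hinge, rad: 0 up (as found), 0.55 down on its stop. Axis along the clamp's x at y = 104, z = 58 mm. Pressing the tread swings a sprung nose below the hinge against the former and pushes it home against the fence. The stiff hinge keeps the pedal where it is left; the press takes about 8 N at first, 13 N near the stop.
- pedal_tread (a point): Point to press, on top of the ribbed steel tread (60 mm along the clamp's x, 88 long, 5 thick), 75 mm from the hinge, 23 mm from the free end. At joint 0 the tread rises outward by 0.50 rad, at the stop it lies 0.05 rad below level: the point sinks from about 96 to 57 mm above the table and moves 10 mm outward.
- former: Loose wooden tile former 110 (its x) x 180 (y) x 60 mm high, 0.5 to 1 kg, on the board between fence and pedal with 1 to 4 mm play until clamped, then square to the clamp. Its top is a round crown: cylinder of radius 121 mm about a line along x, out to 86 mm either side. Origin: centre of its underside, z up.
- crown_axis (a point): Point on the axis of the crown's cylinder, at mid length: 61 mm below the former's underside, 121 mm below the top of the crown.
- crown_top (a point): Highest point of the crown, at mid length, 60 mm above the former's underside and 78 mm above the table.
- gauge: Loose angle gauge, 0.45 kg, 152 mm high: flat steel sole 160 (its y) x 36 (x) x 14 mm, on it a round grey case 100 mm across, 39 mm thick, centre 64 mm up, white dial on its -x side; black grip block on top. It stands on the table. Origin: middle of the sole's underside; z up, y along the sole.
- gauge_grip (a point): Centre of the grip block, 134 mm above the sole's underside. The block is 30 mm along the gauge's y, 26 mm along its x, 36 mm high (116 to 152 mm); best pinched across its 30 mm, fingers closing along the gauge's y. The case's top is at 114 mm.
- needle (a joint): Slim black weighted pointer, rad: a free pendulum, tip always coming to rest straight up, about 3 swings a second, calm after 1 s. 0 = 12 o'clock of the dial (the gauge's z); positive = anticlockwise seen from the dial's front. Leaning the gauge's top to the right seen from the front (to its own -y) by an angle makes it read plus that angle.
- set_hand (a joint): The mark: a broad steel arrow on the same centre, behind the needle, set beforehand to 0.14 to 0.34 rad and stiff (it stays). Same sense as the needle: positive = anticlockwise from 12 o'clock seen from the front. The needle lies on it when both read the same.
- needle_tip (a point): Tip of the needle, 40 mm from the dial's centre; its z axis points along the needle.
- set_hand_tip (a point): Point of the set hand, 40 mm from the dial's centre; its z axis points along the hand.
- water_jar: Bystander: glass jar, 96 mm across, 155 mm high, beyond the gauge. Origin: centre of its underside.
- masking_tape: Bystander: roll of masking tape, 96 mm across, 25 mm high, lying behind the clamp. Origin: centre of its underside.
- bowl_grey: Bystander: grey glaze bowl, 118 mm across, 42 mm high, to the right of the gauge. Origin: centre of its underside.

How it is judged:
By the outcome, as a careful person would: the job done as asked, in the order asked, and still so for the second after the job is handed in, while the arm keeps its last pose, push and grip.
It also fails if it takes over 72 s, if anything falls off the work surface, if the arm or the gripper's body presses on something with over 40 N, if the wrist force passes 120 N, or if a joint passes its speed limit or range.

ROBOT

A 6-joint arm with a two-finger parallel gripper is mounted at the origin on a cart in front of the work surface, level with it; the furniture and walls round the work are solid. World frame = base frame: x ahead of the robot, y to its left, z up, the work surface at z = 0. Lengths are in m, angles in rad, forces in N, time in s.
With the tool pointing down it reaches from about 0.375 to 0.9 m from the base axis. Payload 3.1 kg.
Tool frame: the origin (TCP) lies on the mounting face of the last link; the fingertips stand 182 mm ahead of it and the grasp point (between the pads) lies 164 mm ahead of it; z points along the fingers, y is the line along which they close (so a half turn about z gives the same grasp; the last joint's range is limited). The gripper opens to 87 mm and grips with 3 to 60 N. Pads are 19 mm wide; open, the fingers measure 117 mm over their backs; the gripper's body (75 mm by 190 mm) begins 51 mm behind the grasp point.
Start: joints at [-1.393, 0.527, 1.433, -0, 1.181, -0.178], TCP at [0.218, -0.586, 0.405] pointing down, gripper open.
Joint ranges: [-3.08, 3.08], [-0.75, 2.2], [0.22, 2.44], [-1.43, 4.57], [0, 2.65], [-2.85, 2.85]. Speed limits (rad/s): [2.79, 2.79, 3.14, 3.14, 3.14, 3.14].

INTERFACE

Orientations are given as a unit quaternion [x, y, z, w].
In Python, from station import arm gives the robot as it stands.
- The arm moves only by the shell command python3 -m inch 'ROWS'. ROWS is JSON, a list of rows, each a list of 7 numbers: the closure, from -1 (fully open) to 1 (shut), then the shift along the tool's x, y, z in m, then the turn, a rotation vector about the tool's x, y, z in rad. A call has exactly 10 rows; each row shifts and turns the commanded pose from where the row before left it, along the tool's axes as they then stand; what a row does not reach is not made up. A row lasts 1/10 s, in which the tool goes at most 50 mm and 8.59 degrees, less where a joint would pass 70% of its speed; a pose out of reach is approached as far as the arm can. A call is refused whole if a number of a shift passes 0.05 or a number of a turn 0.15, either way. A call with a gripper value outside its range is refused whole. The fingers move at their own pace and stop on an object; the grip force is fixed at half the most. Time passes only in rows, so rows that do not move let the fingers close, or fill a call up. It gives the time, the measured TCP pose, the force, the opening and the grip force at its end, in the units of the state.
- arm.get_state(): the state, without advancing time (a new reading comes with each control period).
- arm.get_image(name): name is "scene" or "top"; returns (picture, depth): 480x640x3 uint8, blue, green, red; 480x640 float32, m along the optical axis (not along the pixel's ray), 0 where there is no reading.
- arm.camera_info(name): a dict with "K" (3x3 intrinsics, pixels), "k1" (the pictures are not rectified: a ray, as slopes to the right and down, at radius r is drawn at 1 + k1 r^2 times it, then the intrinsics apply), "world_from_camera" (4x4, takes a point from camera to world coordinates). Camera axes: x right, y up, looking along -z (the intrinsics and any distortion apply to the point x, -y, -z); pixel columns grow to the right and rows downward; lengths in m; the calibration is good to about 2 mm. A picture is of the moment at which its call begins. camera_info takes no time and is no camera call.
- arm.sign_off(): hands the job in; it is judged then, once.
The state is a dict: "t": time; "joint_positions": joint angles; "joint_velocities": joint speeds; "tau": joint torques, N m; "eef_pos": TCP position; "ee_rot": TCP orientation; "ft_force": force on the tool from outside, world axes, zero at the start; "moment": the same for the moment, N m; "width": opening from 0.0 (shut) to 1.0 (fully open); "grip_force": force on a finger pad.
Only numpy, scipy, OpenCV 4.12 (cv2) and the standard library are available. Lean on these libraries where they do the work, as an engineer would, in place of code of your own. Each camera call takes 0.05 s, during which the arm holds its last target. There are 200 camera calls.

## Working session

There is one attempt and no reset: what is moved stays moved. The work goes in short steps, Python scripts to look and compute and a shell command to move; the robot and the scene stay as the last step left them, time stands still between calls to the robot, and variables do not carry over. Pictures are saved under pics/ and viewed, at most 10 in all, crops included, and the job is handed in when it is done.

```bash
mkdir -p pics; ls
cat > h.py <<'E'
import numpy as np, cv2
from station import arm
from scipy.spatial.transform import Rotation as R
def cloud(name, pre=None):
    im,d=arm.get_image(name); ci=arm.camera_info(name)
    K=np.array(ci["K"]);k1=ci["k1"];T=np.array(ci["world_from_camera"])
    v,u=np.mgrid[0:480,0:640].astype(np.float32)
    p=cv2.undistortPoints(np.stack([u.ravel(),v.ravel()],1)[:,None],K,np.array([k1,0,0,0,0]))[:,0]
    z=d.ravel()
    P=np.stack([p[:,0]*z,-p[:,1]*z,-z,np.ones_like(z)],1)@T.T
    P=P[:,:3].reshape(480,640,3); P[d==0]=np.nan
    return im,d,P,T
def proj(name,X):
    ci=arm.camera_info(name);K=np.array(ci["K"]);T=np.linalg.inv(np.array(ci["world_from_camera"]))
    X=np.atleast_2d(X);c=X@T[:3,:3].T+T[:3,3]; a=c[:,:2]/-c[:,2:];a[:,1]*=-1
    r2=(a**2).sum(1,keepdims=True);a=a*(1+ci["k1"]*r2)
    return a*[K[0,0],K[1,1]]+[K[0,2],K[1,2]]
E
python3 - <<'E'
from h import *
for n in("scene","top"):
    im,d,P,T=cloud(n);cv2.imwrite(f"pics/{n}0.png",im);np.savez(f"{n}0.npz",im=im,P=P);print(n,T.round(3).tolist(),np.nanmin(P[...,2]),(d==0).mean())
s=arm.get_state();print(s)
E
```

```text
pics
scene [[0.53, 0.599, -0.6, -0.372], [-0.848, 0.373, -0.376, -0.837], [-0.001, 0.708, 0.706, 1.147], [0.0, 0.0, 0.0, 1.0]] -0.8250740531681158 0.003929036458333333
top [[-0.021, 0.999, -0.045, 0.496], [-1.0, -0.021, -0.0, -0.264], [-0.001, 0.045, 0.999, 1.02], [0.0, 0.0, 0.0, 1.0]] -0.8184568522879205 0.004072265625
{'t': 0.1, 'joint_positions': array([-1.39249872e+00,  5.28366564e-01,  1.43374276e+00, -7.87100980e-06,
        1.18137080e+00, -1.78475231e-01]), 'joint_velocities': array([-0.00070397, -0.00343404, -0.00401735, -0.0004409 ,  0.00064109,
       -0.00053957]), 'tau': array([-8.52072503e-05, -4.40986490e+01, -1.77150464e+01,  6.34216983e-02,
        5.33908478e-02, -5.05609114e-05]), 'eef_pos': array([ 0.21827071, -0.58533285,  0.40388321]), 'ee_rot': array([ 9.84130586e-01,  1.77443225e-01, -3.55561691e-06, -9.43738087e-04]), 'ft_force': array([-0.26973701, -0.18406299,  0.22547892]), 'moment': array([-0.01434363, -0.05834123,  0.00839036]), 'grip_force': 0.0, 'width': 0.9965517994798406}
```

View pics/scene0.png

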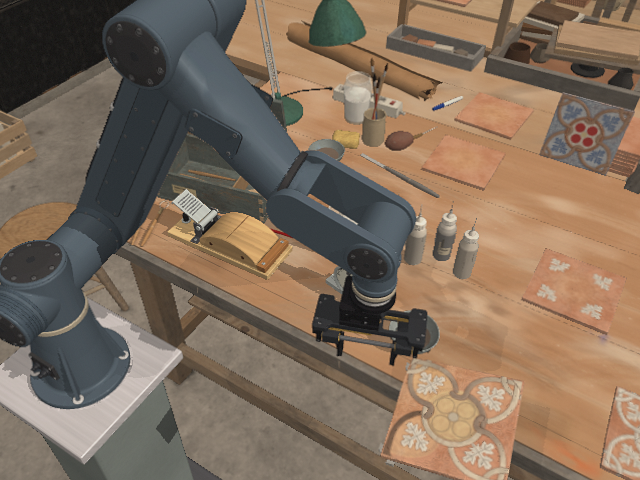

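View pics/top0.png

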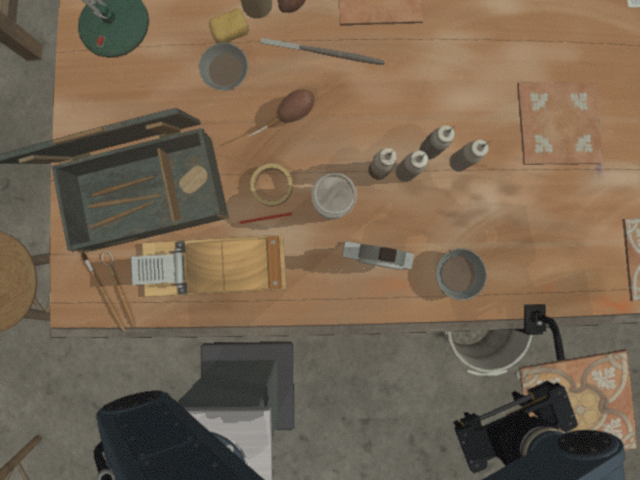

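The top view shows the clamp with its pedal at the left (column 155, row 268) and the fence at the right (275, 262). The gauge is at (378, 255), the jar at (334, 195), the tape at (271, 184) and the bowl at (460, 273). In the scene view the gripper hides the gauge.

Run:
```python
from h import *
D=np.load("top0.npz");im,P=D["im"],D["P"]
def box(n,r0,r1,c0,c1,z0,z1):
    Q=P[r0:r1,c0:c1].reshape(-1,3);Q=Q[(Q[:,2]>z0)&(Q[:,2]<z1)]
    (c,s,a)=cv2.minAreaRect((Q[:,:2]*1000).astype(np.float32)); print(n,len(Q),np.round(c,1),np.round(s,1),round(a,1),"zmax",np.round(np.percentile(Q[:,2],[5,50,98]),4)); return Q
print("table z",np.nanmedian(P[300:315,300:420,2]))
box("board+",230,300,120,290,.010,.03)
box("former",230,300,186,265,.05,.09)
box("tread",240,300,128,180,.05,.12)
box("gauge",235,275,335,420,.006,.17)
box("gauge grip",235,275,335,420,.14,.17)
box("gauge case",235,275,335,420,.08,.125)
box("sole",235,275,335,420,.006,.02)
box("jar",170,222,305,365,.1,.2);box("bowl",245,302,432,490,.03,.06);box("tape",160,208,245,297,.015,.04)
c=cv2.resize(im[225:305,120:430],None,fx=2.5,fy=2.5,interpolation=cv2.INTER_CUBIC)
S=np.load("scene0.npz")["im"][190:290,160:340]
S=cv2.resize(S,None,fx=3.5,fy=3.5,interpolation=cv2.INTER_CUBIC)
o=np.zeros((560,780,3),np.uint8);o[:200,:775]=c;o[205:555,:630]=S[:350];cv2.imwrite("pics/c1.png",o)
for y,x in((251,345),(268,345),(255,375),(255,390),(250,360),(258,410),(268,155),(255,135)):print((y,x),P[y,x].round(3),im[y,x])
```

```text
table z 0.00023004633743606284
board+ 1853 [487.7 -10.2] [383.2 159.5] 89.6 zmax [0.0146 0.0188 0.0267]
former 3601 [482. -74.] [110.8 162.2] 2.4 zmax [0.0533 0.0722 0.0804]
tread 1410 [481.3  70.8] [96.7 80.3] 89.0 zmax [0.0654 0.0842 0.1074]
gauge 1286 [ 498.6 -417.4] [184.3  59. ] 86.9 zmax [0.0127 0.0999 0.1541]
gauge grip 212 [ 499.7 -413.3] [30.2 26.2] 78.7 zmax [0.1485 0.1522 0.1553]
gauge case 617 [ 495.  -412.1] [95.4 39.2] 78.3 zmax [0.085  0.1042 0.1156]
sole 385 [ 503.3 -419.1] [185.  56.] 83.0 zmax [0.0113 0.0144 0.0185]
jar 669 [ 622.5 -309.8] [91.5 93.6] 88.7 zmax [0.1217 0.1375 0.1578]
bowl 569 [ 453.5 -594.4] [114.1 111.7] 60.0 zmax [0.031  0.038  0.0442]
tape 552 [ 665.2 -173.7] [95.7 93.1] 43.8 zmax [0.0188 0.0245 0.0281]
(251, 345) [ 0.51  -0.339  0.015] [116 123 121]
(268, 345) [ 0.471 -0.339  0.   ] [ 72  94 119]
(255, 375) [ 0.499 -0.393  0.111] [80 88 86]
(255, 390) [ 0.498 -0.416  0.152] [39 46 53]
(250, 360) [ 0.51  -0.366  0.075] [63 71 71]
(258, 410) [ 0.491 -0.486  0.015] [143 151 145]
(268, 155) [0.481 0.072 0.082] [143 149 145]
(255, 135) [0.51  0.148 0.003] [ 92 115 136]
```

View pics/c1.png

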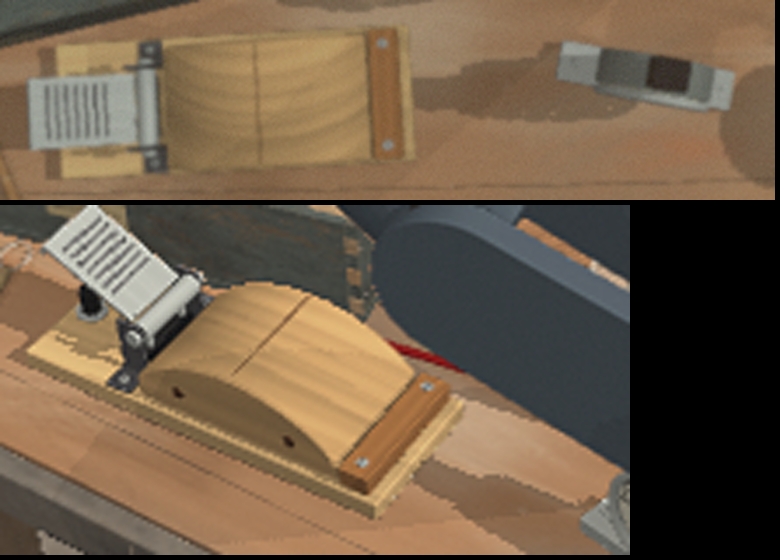

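The crop shows the clamp turned a few degrees anticlockwise. The fence is at the world -y end and the tread at the +y end. The gauge's sole lies roughly along world y, turned about -10 degrees. Next I'll fit these properly.

```bash
cat > clampfit.py <<'E'
from h import *
from scipy.optimize import least_squares
def clampfit(P,im,r=(225,305),c=(120,300)):
    Q=P[r[0]:r[1],c[0]:c[1]].reshape(-1,3);Q=Q[np.isfinite(Q[:,2])]
    f=Q[(Q[:,2]>.056)&(Q[:,1]<-.015)&(Q[:,1]>-.16)&(Q[:,0]>.40)&(Q[:,0]<.56)]
    def res(p):
        yy=-np.sin(p[0])*f[:,0]+np.cos(p[0])*f[:,1]
        return np.hypot(yy-p[1],f[:,2]-p[2])-.121
    s=least_squares(res,[.04,-.07,-.043],loss='soft_l1',f_scale=.001)
    return s.x,np.abs(s.fun).mean(),f,Q
if __name__=="__main__":
    D=np.load("top0.npz");im,P=D["im"],D["P"]
    x,e,f,Q=clampfit(P,im);print("yaw,v,zaxis",x,"err",e)
    def cl(A,psi):  return A[:,:2]@np.array([[np.cos(psi),-np.sin(psi)],[np.sin(psi),np.cos(psi)]])
    print("former rect",cv2.minAreaRect((f[:,:2]*1000).astype(np.float32)))
    b=Q[(Q[:,2]>.012)&(Q[:,2]<.042)&(Q[:,1]<-.05)]; 
    hsv=cv2.cvtColor(im,cv2.COLOR_BGR2HSV)
    m=np.zeros((480,640),bool);m[225:305,262:300]=1
    m&=(P[...,2]>.03)&(P[...,2]<.045); F=P[m];print("fence",len(F),F[:,2].mean(),cv2.minAreaRect((F[:,:2]*1000).astype(np.float32)))
    m=np.zeros((480,640),bool);m[225:305,120:180]=1
    m&=(P[...,2]>.06)&(im.min(2)>100);F=P[m];
    r=cv2.minAreaRect((F[:,:2]*1000).astype(np.float32));print("tread",len(F),r)
    for psi in (x[0],.04,.05):
        fc=cl(f,psi);tc=cl(F,psi);B=cl(b,psi)
        print(psi,"former u",np.percentile(fc[:,0],[1,99]),"v",np.percentile(fc[:,1],[1,99]),"tread u",np.percentile(tc[:,0],[1,99]),"v",np.percentile(tc[:,1],[1,99]),"board u",np.percentile(B[:,0],[1,99]),"v",np.percentile(B[:,1],[1,99]))
    # tread plane
    A=np.c_[F[:,:2],np.ones(len(F))];k=np.linalg.lstsq(A,F[:,2],rcond=None)[0];print("tread plane",k)
    bx=P[120:250,50:230];print("box z max",np.nanpercentile(bx[...,2],[90,99]),"near edge x", np.nanmin(bx[...,0][(bx[...,2]>.04)&(bx[...,0]>.53)]))
    print("K",arm.camera_info("scene")["K"][0],arm.camera_info("top")["K"][0])
    G=P[235:275,335:420].reshape(-1,3);
    for z0,z1 in((.147,.16),(.09,.12),(.012,.018)):
        g=G[(G[:,2]>z0)&(G[:,2]<z1)];d=g[:,:2]-g[:,:2].mean(0);w,v=np.linalg.eigh(d.T@d);print(z0,len(g),g.mean(0),"yaw",np.degrees(np.arctan2(-v[0,1]*np.sign(v[1,1]),abs(v[1,1]))))
E
python3 clampfit.py
```

```text
yaw,v,zaxis [ 0.03439058 -0.08935481 -0.04255862] err 0.0012678615254917164
former rect ((482.39093017578125, -80.46417999267578), (111.0982437133789, 134.30609130859375), 2.107567310333252)
fence 793 0.03741307560145742 ((487.738037109375, -171.75193786621094), (116.15901947021484, 38.594730377197266), 2.2698800563812256)
tread 1352 ((480.1502380371094, 69.87007141113281), (80.3604736328125, 92.86811065673828), 0.6471660137176514)
0.03439057817145014 former u [0.42548844 0.53344864] v [-0.15904191 -0.03305009] tread u [0.45157102 0.51054948] v [0.00787842 0.0972256 ] board u [0.41950253 0.54291376] v [-0.21632806 -0.07870039]
0.04 former u [0.42486731 0.53292348] v [-0.16170192 -0.0357559 ] tread u [0.45200268 0.51061356] v [0.00512788 0.09464657] board u [0.4186714  0.54206162] v [-0.21904427 -0.08173264]
0.05 former u [0.42377938 0.53194269] v [-0.16635624 -0.04025902] tread u [0.45245862 0.51102729] v [0.00030052 0.08988263] board u [0.41719363 0.54069795] v [-0.22383443 -0.08713185]
tread plane [-0.01821886  0.50450056  0.058332  ]
box z max [0.16850102 0.31191649] near edge x 0.5300190198667427
K [597.50112207   0.         310.71269052] [443.79245435   0.         311.64069095]
0.147 205 [ 0.49959997 -0.41272197  0.15217969] yaw -9.356510289990837
0.09 534 [ 0.49342376 -0.40690584  0.10477559] yaw -14.213364797094012
0.012 340 [ 0.50254065 -0.39760144  0.01465137] yaw -11.521280242713777
```

```bash
python3 -m inch '[[1,0,0,0,0,0,0.1],[1,0,0,0,0,0,0.1],[1,0,0,0,0,0,0.12],[1,0.0178,-0.0418,0,0,0,0],[1,0.0178,-0.0418,0,0,0,0],[1,0.0178,-0.0418,0,0,0,0],[1,0.0178,-0.0418,0,0,0,0],[1,0.0178,-0.0418,0,0,0,0],[1,0.0178,-0.0418,0,0,0,0],[1,0.0178,-0.0418,0,0,0,0]]'; python3 -m inch '[[1,0.0178,-0.0418,0,0,0,0],[1,0.0178,-0.0418,0,0,0,0],[1,0.0178,-0.0418,0,0,0,0],[1,0.0178,-0.0418,0,0,0,0],[1,0.0178,-0.0418,0,0,0,0],[1,0.0178,-0.0418,0,0,0,0],[1,0.0178,-0.0418,0,0,0,0],[1,0.0178,-0.0418,0,0,0,0],[1,0.0178,-0.0418,0,0,0,0],[1,0,0,0,0,0,0]]'
cat > go.py <<'E'
import sys
from h import *
s=arm.get_state();p=s["eef_pos"];q=R.from_quat(s["ee_rot"])
print("t",s["t"],"p",p.round(4),"F",s["ft_force"].round(2),"w",round(s["width"],3),"g",round(s["grip_force"],1))
M=q.as_matrix();print("x",M[:,0].round(4),"y",M[:,1].round(4),"z",M[:,2].round(4))
if len(sys.argv)>4:
    t=np.array([float(a) for a in sys.argv[1:4]]);yaw=float(sys.argv[4]);roll=float(sys.argv[5]) if len(sys.argv)>5 else 0
    print("shift tool",(M.T@(t-p)).round(4))
    c,sn=np.cos(yaw),np.sin(yaw);G=np.array([[c,sn,0],[sn,-c,0],[0,0,-1.]])@R.from_rotvec([roll,0,0]).as_matrix()
    print("turn",R.from_matrix(M.T@G).as_rotvec().round(4))
E
python3 go.py .478 .0935 .300 .037
```

```text
t: 1.1
eef_pos: [0.3323, -0.2868, 0.4046]
ee_rot: [1.0, 0.018, -0.0, -0.0]
ft_force: [0.5, 0.8, -0.2]
width: 0.175
grip_force: 0.0
t: 2.1
eef_pos: [0.4794, 0.0974, 0.4047]
ee_rot: [1.0, 0.022, 0.001, -0.001]
ft_force: [-0.4, -0.6, -0.3]
width: 0.007
grip_force: 0.0
t 2.1 p [0.4794 0.0974 0.4047] F [-0.37 -0.62 -0.28] w 0.007 g 0.0
x [0.9991 0.0432 0.0021] y [ 0.0432 -0.9991 -0.0015] z [ 0.002   0.0016 -1.    ]
shift tool [-0.0018  0.004   0.1047]
turn [-0.0015 -0.0021  0.0062]
```

```bash
python3 -m inch '[[1,-0.0018,0.004,0.02,0,0,0.006],[1,0,0,0.03,0,0,0],[1,0,0,0.03,0,0,0],[1,0,0,0.02,0,0,0],[1,0,0,0.01,0,0,0],[1,0,0,0.005,0,0,0],[1,0,0,0.004,0,0,0],[1,0,0,0,0,0,0],[1,0,0,0,0,0,0],[1,0,0,0,0,0,0]]'; python3 go.py
python3 - <<'E'
from h import *
im,d,P,T=cloud("scene");np.savez("scene1.npz",im=im,P=P)
a=proj("scene",[.5,-.413,.07])[0];print(a)
u,v=a.astype(int)
c=cv2.resize(im[v-40:v+40,u-45:u+45],None,fx=6,fy=6,interpolation=cv2.INTER_CUBIC);cv2.imwrite("pics/g1.png",c)
E
```

```text
t: 3.1
eef_pos: [0.4769, 0.0892, 0.2865]
ee_rot: [1.0, 0.015, 0.001, 0.0]
ft_force: [-0.1, -0.4, 0.2]
width: 0.005
grip_force: 0.0
t 3.1 p [0.4769 0.0892 0.2865] F [-0.1  -0.43  0.17] w 0.005 g 0.0
x [0.9995 0.0309 0.0016] y [ 3.090e-02 -9.995e-01  2.000e-04] z [ 1.6e-03 -1.0e-04 -1.0e+00]
[353.53693953 277.25651561]
```

View pics/g1.png

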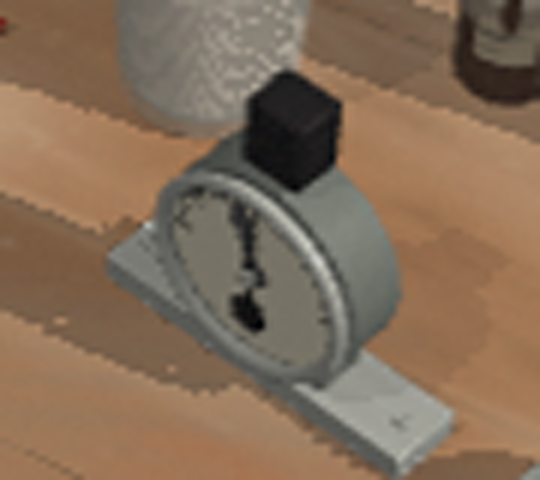

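The dial faces the robot, with its centre at about (250, 275) in the crop. The needle is upright and the set hand lies hidden close to its left. Now the pedal.

```bash
python3 -m inch '[[1,0,-0.005,0.008,0,0,0],[1,0,-0.001,0.004,0,0,0],[1,0,-0.001,0.004,0,0,0],[1,0,-0.001,0.004,0,0,0],[1,0,-0.001,0.004,0,0,0],[1,0,-0.001,0.004,0,0,0],[1,0,-0.001,0.004,0,0,0],[1,0,-0.001,0.004,0,0,0],[1,0,-0.001,0.003,0,0,0],[1,0,-0.001,0.003,0,0,0]]'; python3 go.py
```

```text
t: 4.15
eef_pos: [0.477, 0.1028, 0.2443]
ee_rot: [1.0, 0.016, 0.001, 0.001]
ft_force: [-0.3, -7.4, 10.0]
width: 0.003
grip_force: 4.9
t 4.15 p [0.477  0.1028 0.2443] F [-0.32 -7.38  9.98] w 0.003 g 4.9
x [0.9995 0.0329 0.0026] y [ 0.0329 -0.9995  0.002 ] z [ 0.0027 -0.0019 -1.    ]
```

```bash
python3 -m inch '[[1,0,0,0.002,0,0,0],[1,0,0,0.002,0,0,0],[1,0,0,0.001,0,0,0],[1,0,0,0.001,0,0,0],[1,0,0,0.001,0,0,0],[1,0,0,0,0,0,0],[1,0,0,0,0,0,0],[1,0,0,0,0,0,0],[1,0,0,0,0,0,0],[1,0,0,0,0,0,0]]'; python3 go.py
```

```text
t: 5.15
eef_pos: [0.4769, 0.1028, 0.2391]
ee_rot: [1.0, 0.016, 0.002, 0.001]
ft_force: [-3.2, -4.6, 23.5]
width: 0.004
grip_force: 12.1
t 5.15 p [0.4769 0.1028 0.2391] F [-3.16 -4.58 23.54] w 0.004 g 12.1
x [0.9995 0.0322 0.0037] y [ 0.0322 -0.9995  0.0016] z [ 0.0038 -0.0014 -1.    ]
```

```bash
python3 -m inch '[[1,0,0,0.001,0,0,0],[1,0,0,0,0,0,0],[1,0,0,-0.004,0,0,0],[1,0,0,-0.006,0,0,0],[1,0,0,-0.03,0,0,0],[1,0,0,-0.04,0,0,0],[-1,0,0,-0.04,0,0,0],[-1,0,0.03,-0.025,0,0,0.05],[-1,0,0.045,0,0,0,0.05],[-1,0,0.045,0,0,0,0.05]]'
python3 - <<'E'
from h import *
im,d,P,T=cloud("top");cv2.imwrite("pics/top1.png",im);np.savez("top1.npz",im=im,P=P)
from clampfit import clampfit
x,e,f,Q=clampfit(P,im,c=(120,300));print(x,e,len(f))
m=np.zeros((480,640),bool);m[225:305,120:180]=1;m&=(P[...,2]>.045)&(P[...,2]<.12)&(P[...,1]>.03)&(P[...,0]<.525)&(im.min(2)>100);F=P[m]
print(len(F),F.mean(0) if len(F) else 0)
if len(F)>50:print(np.linalg.lstsq(np.c_[F[:,:2],np.ones(len(F))],F[:,2],rcond=None)[0])
g=P[235:275,335:420].reshape(-1,3);g=g[(g[:,2]>.147)&(g[:,2]<.16)];print("grip",len(g),g.mean(0),cv2.minAreaRect((g[:,:2]*1000).astype(np.float32)))
E
python3 go.py .4995 -.413 .340 -.18
```

```text
t: 6.15
eef_pos: [0.4734, -0.0172, 0.3816]
ee_rot: [0.998, -0.059, 0.001, 0.0]
ft_force: [0.2, 0.3, 0.3]
width: 0.283
grip_force: 0.0
[ 0.88491074 -0.43491816  0.19659662] 0.06874865766514057 6808
6 [0.51017285 0.04571518 0.06113571]
grip 205 [ 0.49959968 -0.41274773  0.15202093] ((499.567626953125, -413.2615966796875), (30.502883911132812, 25.924341201782227), 77.5235595703125)
t 6.2 p [ 0.4736 -0.023   0.381 ] F [-0.47 -3.39 -0.45] w 0.331 g 0.0
x [ 0.9922 -0.1246  0.002 ] y [-0.1246 -0.9922  0.0047] z [ 0.0014 -0.005  -1.    ]
shift tool [0.0742 0.3835 0.043 ]
turn [ 0.0047 -0.0022  0.0551]
```

```bash
python3 -m inch '[[-1,0,0,0,0.004,0,0.075],[-1,0.0113,0.0418,0.0022,0,0,0],[-1,0.0113,0.0418,0.0022,0,0,0],[-1,0.0113,0.0418,0.0022,0,0,0],[-1,0.0113,0.0418,0.0022,0,0,0],[-1,0.0113,0.0418,0.0022,0,0,0],[-1,0.0113,0.0418,0.0022,0,0,0],[-1,0.0113,0.0418,0.0022,0,0,0],[-1,0.0113,0.0418,0.0022,0,0,0],[-1,0.0113,0.0418,0.0022,0,0,0]]'; python3 -m inch '[[-1,0,0,0,0,0,0],[-1,0,0,0,0,0,0],[-1,0,0,0,0,0,0],[-1,0,0,0,0,0,0],[-1,0,0,0,0,0,0],[-1,0,0,0,0,0,0],[-1,0,0,0,0,0,0],[-1,0,0,0,0,0,0],[-1,0,0,0,0,0,0],[-1,0,0,0,0,0,0]]';python3 - <<'E'
from h import *
im,d,P,T=cloud("top");cv2.imwrite("pics/top2.png",im);np.savez("top2.npz",im=im,P=P)
from clampfit import clampfit
x,e,f,Q=clampfit(P,im,c=(120,300));print(x,e,len(f),cv2.minAreaRect((f[:,:2]*1000).astype(np.float32)))
m=np.zeros((480,640),bool);m[225:305,110:180]=1;m&=(P[...,2]>.045)&(P[...,2]<.12)&(P[...,1]>.03)&(P[...,0]<.525)&(im.min(2)>100);F=P[m]
print(len(F),F.mean(0) if len(F) else 0)
if len(F)>50:print(np.linalg.lstsq(np.c_[F[:,:2],np.ones(len(F))],F[:,2],rcond=None)[0])
E
python3 go.py .4996 -.413 .301 -.2
```

```text
t: 7.2
eef_pos: [0.5005, -0.4066, 0.3581]
ee_rot: [0.995, -0.097, -0.001, -0.003]
ft_force: [0.7, -0.4, 0.0]
width: 1.001
grip_force: 0.0
t: 8.2
eef_pos: [0.5004, -0.4054, 0.3595]
ee_rot: [0.995, -0.097, 0.0, -0.002]
ft_force: [0.4, -0.4, 0.8]
width: 1.0
grip_force: 0.0
[ 0.03736963 -0.09346616 -0.04248662] 0.0012927388685882312 3086 ((482.39520263671875, -81.46699523925781), (110.65823364257812, 136.4470977783203), 2.1922173500061035)
868 [0.47894492 0.07729591 0.05905385]
[ 0.00625299 -0.07052917  0.06151063]
t 8.25 p [ 0.5004 -0.4054  0.3594] F [-0.78  0.58  0.04] w 1.001 g 0.0
x [ 9.812e-01 -1.931e-01 -1.000e-04] y [-0.1931 -0.9812 -0.004 ] z [ 7.e-04  4.e-03 -1.e+00]
shift tool [0.0007 0.0078 0.0584]
turn [-0.004   0.0001  0.0057]
```

```bash
python3 -m inch '[[-1,0.0007,0.0078,0,0,0,0.005],[-1,0,0,0.02,-0.003,0,0],[-1,0,0,0.02,0,0,0],[-1,0,0,0.012,0,0,0],[-1,0,0,0.006,0,0,0],[-1,0,0,0,0,0,0],[1,0,0,0,0,0,0],[1,0,0,0,0,0,0],[1,0,0,0,0,0,0],[1,0,0,0,0,0,0]]'; python3 go.py
```

```text
t: 9.25
eef_pos: [0.4997, -0.4131, 0.3021]
ee_rot: [0.995, -0.099, 0.0, -0.0]
ft_force: [0.3, -0.2, -0.1]
width: 0.719
grip_force: 0.0
t 9.25 p [ 0.4997 -0.4131  0.3021] F [ 0.3  -0.24 -0.14] w 0.719 g 0.0
x [ 9.802e-01 -1.978e-01  7.000e-04] y [-1.978e-01 -9.802e-01 -3.000e-04] z [ 8.e-04  1.e-04 -1.e+00]
```

```bash
python3 -m inch '[[1,0,0,0,0,0,0],[1,0,0,0,0,0,0],[1,0,0,0,0,0,0],[1,0,0,0,0,0,0],[1,0,0,0,0,0,0],[1,0,0,0,0,0,0],[1,0,0,0,0,0,0],[1,0,0,0,0,0,0],[1,0,0,0,0,0,0],[1,0,0,0,0,0,0]]'; python3 go.py
```

```text
t: 10.25
eef_pos: [0.4996, -0.4132, 0.3014]
ee_rot: [0.995, -0.099, 0.0, -0.0]
ft_force: [0.4, -1.0, -1.2]
width: 0.342
grip_force: 30.0
t 10.25 p [ 0.4996 -0.4132  0.3014] F [ 0.39 -1.02 -1.2 ] w 0.342 g 30.0
x [ 9.802e-01 -1.979e-01  1.000e-04] y [-1.979e-01 -9.802e-01 -7.000e-04] z [ 3.e-04  6.e-04 -1.e+00]
```

```bash
python3 -m inch '[[1,0,0,-0.01,0,0,0],[1,0,0,-0.03,0,0,0],[1,0,0,-0.045,0,0,0],[1,0,0,-0.045,0,0,-0.1],[1,0,0,-0.045,0,0,-0.1],[1,0,0,-0.045,0,0,-0.1],[1,0,0,-0.045,0,0,-0.1],[1,0,0,-0.045,0,0,-0.1],[1,0,0,-0.045,0,0,-0.1],[1,0,0,-0.045,0,0,-0.1]]'; python3 -m inch '[[1,-0.0373,-0.0062,0,0,0,0],[1,-0.0373,-0.0062,0,0,0,0],[1,-0.0373,-0.0062,0,0,0,0],[1,-0.0373,-0.0062,0,0,0,0],[1,-0.0373,-0.0062,0,0,0,0],[1,-0.0373,-0.0062,0,0,0,0],[1,-0.0373,-0.0062,0,0,0,0],[1,0,0,0,0,0,0],[1,0,0,0,0,0,0],[1,0,0,0,0,0,0]]'; python3 -m inch '[[1,0,0,0,0,0,0],[1,0,0,0,0,0,0],[1,0,0,0,0,0,0],[1,0,0,0,0,0,0],[1,0,0,0,0,0,0],[1,0,0,0,0,0,0],[1,0,0,0,0,0,0],[1,0,0,0,0,0,0],[1,0,0,0,0,0,0],[1,0,0,0,0,0,0]]'; python3 go.py
cat > dial.py <<'E'
from h import *
H0=.3014
def dial(n=6,scale=4,half=56,shift=(0,0)):
    s=arm.get_state();p=s["eef_pos"];M=R.from_quat(s["ee_rot"]).as_matrix()
    ims=np.mean([arm.get_image("scene")[0].astype(np.float32) for _ in range(n)],0)
    gx,gy,gz=M[:,0],-M[:,1],-M[:,2]
    C=p-gz*(H0-.064)-gx*.0195
    # frontal view: right = -gy, down=-gz
    N=2*half*scale;g=(np.arange(N)+.5)/scale-half
    X,Y=np.meshgrid(g,g)
    Wd=C+((-gy)*(X[...,None]+shift[0])-gz*(Y[...,None]+shift[1]))*.001
    uv=proj("scene",Wd.reshape(-1,3)).reshape(N,N,2).astype(np.float32)
    return cv2.remap(ims,uv[...,0],uv[...,1],cv2.INTER_CUBIC).clip(0,255).astype(np.uint8),ims,uv
E
python3 - <<'E'
from dial import *
o,ims,uv=dial(8);cv2.imwrite("pics/d1.png",o);np.savez("d1.npz",o=o,ims=ims)
E
```

```text
t: 11.25
eef_pos: [0.4992, -0.4123, 0.7024]
ee_rot: [0.968, 0.25, -0.0, -0.003]
ft_force: [0.5, -0.3, -4.4]
width: 0.339
grip_force: 30.0
t: 12.25
eef_pos: [0.2502, -0.5001, 0.7008]
ee_rot: [0.969, 0.248, 0.001, -0.002]
ft_force: [0.6, 0.8, -3.7]
width: 0.342
grip_force: 30.0
t: 13.25
eef_pos: [0.2497, -0.5008, 0.7013]
ee_rot: [0.969, 0.248, 0.0, -0.0]
ft_force: [-0.3, 0.7, -4.9]
width: 0.338
grip_force: 30.0
t 13.25 p [ 0.2497 -0.5008  0.7013] F [-0.3   0.66 -4.85] w 0.338 g 30.0
x [8.772e-01 4.801e-01 6.000e-04] y [ 0.4801 -0.8772 -0.0009] z [ 1.e-04  1.e-03 -1.e+00]
```

View pics/d1.png

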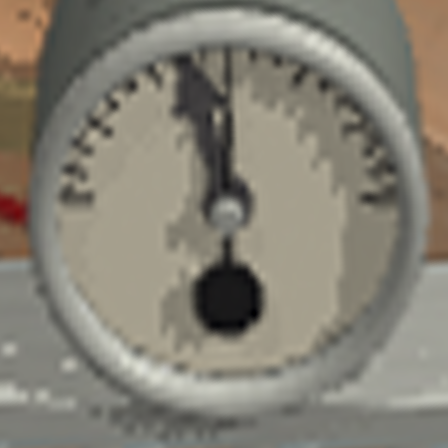

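The rectified dial shows the hub at (227, 211), the needle upright to (229, 50), and the set-hand tip near (182, 58), about 0.28 rad anticlockwise. I'll lean the gauge the other way so the needle moves off the hand, then measure.

```bash
python3 -m inch '[[1,0,0,0,-0.1,0,0],[1,0,0,0,-0.1,0,0],[1,0,0,0,-0.1,0,0],[1,0,0,0,0,0,0],[1,0,0,0,0,0,0],[1,0,0,0,0,0,0],[1,0,0,0,0,0,0],[1,0,0,0,0,0,0],[1,0,0,0,0,0,0],[1,0,0,0,0,0,0]]'; python3 -m inch '[[1,0,0,0,0,0,0],[1,0,0,0,0,0,0],[1,0,0,0,0,0,0],[1,0,0,0,0,0,0],[1,0,0,0,0,0,0],[1,0,0,0,0,0,0],[1,0,0,0,0,0,0],[1,0,0,0,0,0,0],[1,0,0,0,0,0,0],[1,0,0,0,0,0,0]]' >/dev/null
cat > prof.py <<'E'
from dial import *
def runs(o,hub,radii=range(80,165,6),lim=.75,thr=.72):
    g=o.astype(np.float32).min(2);a=np.arange(-lim,lim,.004)   # a positive = anticlockwise
    for r in radii:
        x=(hub[0]-r*np.sin(a)).astype(np.float32)[None];y=(hub[1]-r*np.cos(a)).astype(np.float32)[None]
        v=cv2.remap(g,x,y,cv2.INTER_LINEAR)[0];b=v<thr*np.percentile(v,75)
        e=np.flatnonzero(np.diff(np.r_[0,b,0]));
        print(r,[(round(float(a[i]),3),round(float(a[min(j,len(a)-1)]),3),"c%.3f"%(a[i]+a[j-1])*1 if 0 else round(float(a[i]+a[j-1])/2,3),int(v[i:j].min())) for i,j in zip(e[::2],e[1::2]) if j-i>2])
E
python3 - <<'E'
from prof import *
runs(np.load("d1.npz")["o"],(227,211))
o,ims,uv=dial(8);cv2.imwrite("pics/d2.png",o);np.savez("d2.npz",o=o)
g=cv2.cvtColor(o,cv2.COLOR_BGR2GRAY)
print("lean"); runs(o,(227,211))
E
python3 go.py
```

```text
t: 14.65
eef_pos: [0.2497, -0.5008, 0.7012]
ee_rot: [0.958, 0.245, 0.037, 0.144]
ft_force: [-0.4, -0.0, -5.7]
width: 0.344
grip_force: 30.0
80 [(-0.086, 0.438, 0.174, 41)]
86 [(-0.078, 0.422, 0.17, 40)]
92 [(-0.07, 0.066, -0.004, 38), (0.15, 0.402, 0.274, 39)]
98 [(-0.058, 0.066, 0.002, 54), (0.142, 0.418, 0.278, 42)]
104 [(-0.042, 0.486, 0.22, 60)]
110 [(-0.038, 0.518, 0.238, 42)]
116 [(-0.03, 0.498, 0.232, 48)]
122 [(-0.034, 0.022, -0.008, 73), (0.074, 0.438, 0.254, 53)]
128 [(-0.038, 0.034, -0.004, 59), (0.11, 0.414, 0.26, 54)]
134 [(-0.038, 0.034, -0.004, 53), (0.138, 0.39, 0.262, 53)]
140 [(-0.03, 0.026, -0.004, 55), (0.166, 0.358, 0.26, 46)]
146 [(-0.522, -0.454, -0.49, 57), (-0.026, 0.022, -0.004, 60), (0.182, 0.342, 0.26, 54), (0.478, 0.502, 0.488, 77)]
152 [(-0.522, -0.45, -0.488, 39), (-0.022, 0.018, -0.004, 60), (0.222, 0.346, 0.282, 46), (0.47, 0.506, 0.486, 69)]
158 [(-0.686, -0.614, -0.652, 39), (-0.518, -0.466, -0.494, 50), (-0.35, -0.29, -0.322, 47), (-0.186, -0.138, -0.164, 51), (-0.018, 0.018, -0.002, 61), (0.146, 0.17, 0.156, 70), (0.23, 0.354, 0.29, 35), (0.478, 0
[... 970 characters left out ...]
326, 0.254, 49), (0.438, 0.498, 0.466, 54), (0.634, 0.654, 0.642, 85)]
152 [(-0.542, -0.494, -0.52, 61), (-0.386, -0.294, -0.342, 34), (-0.198, -0.174, -0.188, 77), (-0.066, 0.006, -0.032, 48), (0.126, 0.174, 0.148, 66), (0.202, 0.33, 0.264, 36), (0.458, 0.49, 0.472, 68)]
158 [(-0.71, -0.678, -0.696, 68), (-0.554, -0.494, -0.526, 54), (-0.374, -0.31, -0.344, 58), (-0.206, -0.17, -0.19, 63), (-0.046, 0.006, -0.022, 44), (0.118, 0.162, 0.138, 50), (0.254, 0.314, 0.282, 58), (0.446, 0.486, 0.464, 55)]
164 [(-0.75, -0.678, -0.716, 73)]
t 16.05 p [ 0.2497 -0.5008  0.7013] F [ 0.42  0.53 -3.12] w 0.344 g 30.0
x [8.772e-01 4.801e-01 5.000e-04] y [ 0.4587 -0.8383  0.2947] z [ 0.1419 -0.2583 -0.9556]
```

View pics/d2.png

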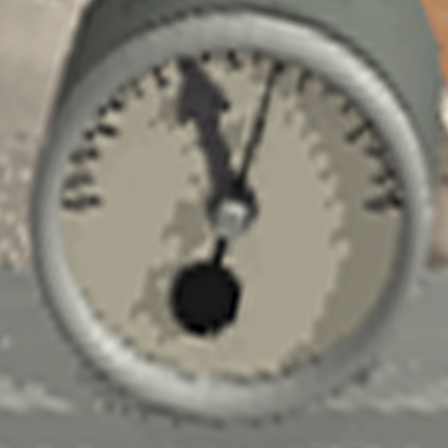

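With the lean, the needle is at (276, 65) and the arrow tip at (185, 60) about the hub at (232, 212), so the set hand is near 0.285 rad. I'll check that by making needle and arrow coincide here, close to the camera.

```bash
python3 -m inch '[[1,0,0,0,0.1,0,0],[1,0,0,0,0.1,0,0],[1,0,0,0,0.1,0,0],[1,0,0,0,0.1,0,0],[1,0,0,0,0.1,0,0],[1,0,0,0,0.085,0,0],[1,0,0,0,0,0,0],[1,0,0,0,0,0,0],[1,0,0,0,0,0,0],[1,0,0,0,0,0,0]]'; python3 -m inch '[[1,0,0,0,0,0,0],[1,0,0,0,0,0,0],[1,0,0,0,0,0,0],[1,0,0,0,0,0,0],[1,0,0,0,0,0,0],[1,0,0,0,0,0,0],[1,0,0,0,0,0,0],[1,0,0,0,0,0,0],[1,0,0,0,0,0,0],[1,0,0,0,0,0,0]]' >/dev/null
python3 - <<'E'
from prof import *
o,ims,uv=dial(8);np.savez("d3.npz",o=o)
cv2.imwrite("pics/d3.png",cv2.resize(o[20:240,80:300],None,fx=2.6,fy=2.6,interpolation=cv2.INTER_CUBIC))
runs(o,(227,211))
g=o.astype(int).min(2)
for y in range(50,140,8):print(y,g[y,160:236:4])
E
python3 go.py
```

```text
t: 17.05
eef_pos: [0.2496, -0.5005, 0.7018]
ee_rot: [0.959, 0.245, -0.035, -0.137]
ft_force: [0.1, 0.0, -3.9]
width: 0.339
grip_force: 30.0
80 [(0.15, 0.494, 0.32, 29)]
86 [(0.158, 0.482, 0.318, 30)]
92 [(0.174, 0.466, 0.318, 28)]
98 [(0.174, 0.47, 0.32, 30)]
104 [(0.094, 0.526, 0.308, 35)]
110 [(0.07, 0.55, 0.308, 40)]
116 [(0.09, 0.562, 0.324, 40)]
122 [(0.118, 0.478, 0.296, 40)]
128 [(0.15, 0.45, 0.298, 40)]
134 [(0.166, 0.43, 0.296, 40)]
140 [(0.198, 0.41, 0.302, 35)]
146 [(-0.486, -0.414, -0.452, 44), (0.006, 0.062, 0.032, 61), (0.226, 0.382, 0.302, 30)]
152 [(-0.658, -0.59, -0.626, 38), (-0.498, -0.426, -0.464, 33), (-0.314, -0.27, -0.294, 66), (-0.146, -0.118, -0.134, 73), (0.014, 0.058, 0.034, 57), (0.206, 0.37, 0.286, 23), (0.49, 0.558, 0.522, 53)]
158 [(-0.658, -0.602, -0.632, 48), (-0.482, -0.438, -0.462, 55), (-0.322, -0.266, -0.296, 46), (-0.146, -0.098, -0.124, 47), (0.022, 0.066, 0.042, 55), (0.186, 0.238, 0.21, 47), (0.258, 0.37, 0.312, 36), (0.506, 0.55, 0.526, 48), (0.662, 0.686, 0.672, 71)]
164 [(-0.75, -0.734, -0.744, 60), (-0.306, -0.274, -0.292, 59), (0.674, 0.6
[... 467 characters left out ...]
55  57  59  69  81 101 122 135 142
 135]
98 [141 140 118  83  62  58  50  43  40  47  57  58  54  48  77 115 135 148
 145]
106 [143 128 100  72  57  61  60  48  40  44  57  63  63  65  83 111 131 138
 144]
114 [108 100  86  71  71  67  59  44  36  36  41  55  84 120 138 148 144 138
 137]
122 [126 143 142 119 107 107  91  67  47  31  29  34  69 101 127 142 144 142
 140]
130 [136 143 143 132 122 126 113  89  63  41  31  32  49  80 113 128 139 142
 143]
138 [145 143 147 143 126 119 118 103  78  55  34  29  33  64  98 125 135 140
 141]
t 18.45 p [ 0.2497 -0.5008  0.7013] F [-0.17 -0.51 -4.49] w 0.344 g 30.0
x [8.772e-01 4.801e-01 5.000e-04] y [ 0.4608 -0.8415 -0.282 ] z [-0.1349  0.2476 -0.9594]
```

View pics/d3.png

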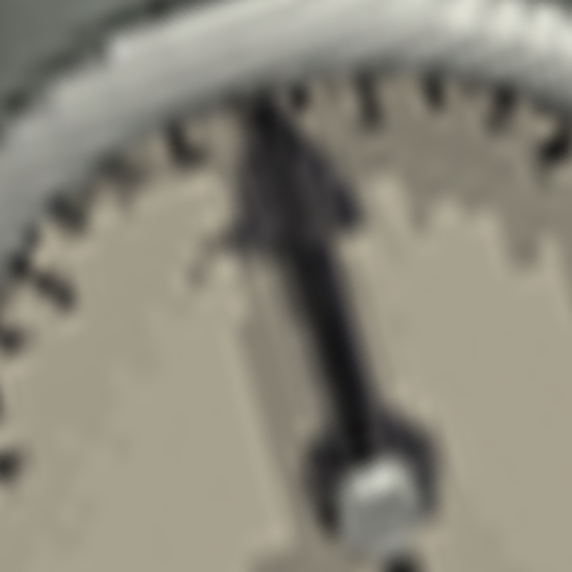

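Run:
```python
from prof import *
for n,c,nd in(("d1",(227,206),0),("d2",(233.5,207.2),-.299),("d3",(224,209.2),.286)):
    g=np.load(n+".npz")["o"].astype(np.float32).min(2);a=np.arange(-.5,.75,.004)
    out=[]
    for r in range(70,152,4):
        x=(c[0]-r*np.sin(a)).astype(np.float32)[None];y=(c[1]-r*np.cos(a)).astype(np.float32)[None]
        v=cv2.remap(g,x,y,cv2.INTER_LINEAR)[0]
        res=[]
        for th in(75,90):
            b=v<th;k=int(np.argmin(abs(a-.28)))
            i=k
            while i>0 and b[i-1]:i-=1
            j=k
            while j<len(a)-1 and b[j+1]:j+=1
            res+=[round(float(a[i]),3),round(float(a[j]),3),round(float(a[i]+a[j])/2,3)]
        m=abs(a-nd)<.09;kk=np.flatnonzero(m)[np.argmin(v[m])]
        out.append([r]+res+[round(float(a[kk]),3)])
    print(n);print(np.array(out))
```

```text
d1
[[ 7.00e+01  1.52e-01  4.32e-01  2.92e-01 -8.40e-02  4.64e-01  1.90e-01
  -1.60e-02]
 [ 7.40e+01  1.80e-01  4.16e-01  2.98e-01 -8.00e-02  4.44e-01  1.82e-01
  -1.20e-02]
 [ 7.80e+01  1.76e-01  3.96e-01  2.86e-01  1.32e-01  4.36e-01  2.84e-01
  -1.20e-02]
 [ 8.20e+01  1.76e-01  3.76e-01  2.76e-01  1.56e-01  4.08e-01  2.82e-01
  -1.20e-02]
 [ 8.60e+01  1.72e-01  3.64e-01  2.68e-01  1.64e-01  3.96e-01  2.80e-01
  -1.20e-02]
 [ 9.00e+01  1.72e-01  3.80e-01  2.76e-01  1.60e-01  4.04e-01  2.82e-01
  -1.20e-02]
 [ 9.40e+01  1.64e-01  3.92e-01  2.78e-01  1.56e-01  4.16e-01  2.86e-01
  -8.00e-03]
 [ 9.80e+01  1.56e-01  4.04e-01  2.80e-01  1.32e-01  4.28e-01  2.80e-01
   1.20e-02]
 [ 1.02e+02 -8.00e-03  4.32e-01  2.12e-01 -2.80e-02  5.04e-01  2.38e-01
   5.20e-02]
 [ 1.06e+02 -1.60e-02  5.00e-01  2.42e-01 -2.80e-02  5.24e-01  2.48e-01
   6.00e-02]
 [ 1.10e+02 -1.20e-02  5.00e-01  2.44e-01 -2.80e-02  5.20e-01  2.46e-01
   8.80e-02]
 [ 1.14e+02  8.00e-02  4.48e-01  2.64e-01  6.00e-02  4.76e-01  2.68e-01
   8.80e-02]
 [ 1.18e+02  1.08e-01  4.24e-01  2.66e-01  8.80e-02  4.44e-01  2.66e-01
  -8.
[... 3356 characters left out ...]
8e-01 2.98e-01 2.84e-01]
 [1.18e+02 1.04e-01 4.48e-01 2.76e-01 8.00e-02 4.72e-01 2.76e-01 2.84e-01]
 [1.22e+02 1.32e-01 4.28e-01 2.80e-01 1.00e-01 4.44e-01 2.72e-01 2.84e-01]
 [1.26e+02 1.40e-01 4.16e-01 2.78e-01 1.20e-01 4.32e-01 2.76e-01 2.80e-01]
 [1.30e+02 1.52e-01 4.04e-01 2.78e-01 1.28e-01 4.20e-01 2.74e-01 2.80e-01]
 [1.34e+02 1.72e-01 3.92e-01 2.82e-01 1.48e-01 4.12e-01 2.80e-01 2.48e-01]
 [1.38e+02 1.92e-01 3.76e-01 2.84e-01 1.76e-01 3.92e-01 2.84e-01 2.48e-01]
 [1.42e+02 2.08e-01 3.60e-01 2.84e-01 1.96e-01 3.76e-01 2.86e-01 2.88e-01]
 [1.46e+02 2.16e-01 3.48e-01 2.82e-01 2.04e-01 3.60e-01 2.82e-01 2.84e-01]
 [1.50e+02 1.92e-01 3.48e-01 2.70e-01 1.76e-01 3.60e-01 2.68e-01 2.84e-01]]
```

```bash
python3 -m inch '[[1,0,0,0,-0.095,0,0],[1,0,0,0,-0.095,0,0],[1,0,0,0,-0.095,0,0],[1,0,0,0.04,0,0,0.093],[1,0,0,0.04,0,0,0.093],[1,0,0,0.04,0,0,0.093],[1,0,0,0.04,0,0,0.093],[1,0,0,0.04,0,0,0.092],[1,0.0207,-0.0347,0,0,0,0],[1,0.0207,-0.0347,0,0,0,0]]'; python3 -m inch '[[1,0.0207,-0.0347,0,0,0,0],[1,0.0207,-0.0347,0,0,0,0],[1,0.0207,-0.0347,0,0,0,0],[1,0.0207,-0.0347,0,0,0,0],[1,0.0207,-0.0347,0,0,0,0],[1,0.0207,-0.0347,0,0,0,0],[1,0.0207,-0.0347,0,0,0,0],[1,0.0207,-0.0347,0,0,0,0],[1,0.0207,-0.0347,0,0,0,0],[1,0.0207,-0.0347,0,0,0,0]]'; python3 -m inch '[[1,0,0,0.01,0,0,0],[1,0,0,0.03,0,0,0],[1,0,0,0.03,0,0,0],[1,0,0,0.02,0,0,0],[1,0,0,0.006,0,0,0],[1,0,0,0,0,0,0],[1,0,0,0,0,0,0],[1,0,0,0,0,0,0],[1,0,0,0,0,0,0],[1,0,0,0,0,0,0]]';  python3 go.py .4825 -.0755 .3794 .037
```

```text
t: 19.45
eef_pos: [0.2882, -0.4293, 0.4988]
ee_rot: [1.0, 0.017, -0.001, -0.004]
ft_force: [1.1, 0.6, -2.8]
width: 0.345
grip_force: 29.9
t: 20.45
eef_pos: [0.4829, -0.0736, 0.502]
ee_rot: [1.0, 0.018, -0.001, -0.001]
ft_force: [0.4, -0.2, -4.2]
width: 0.343
grip_force: 29.9
t: 21.45
eef_pos: [0.4827, -0.0753, 0.4065]
ee_rot: [1.0, 0.018, 0.001, -0.0]
ft_force: [-0.7, 0.2, -4.7]
width: 0.341
grip_force: 29.9
t 21.45 p [ 0.4827 -0.0753  0.4065] F [-0.72  0.19 -4.65] w 0.341 g 29.9
x [0.9993 0.0368 0.0014] y [ 3.680e-02 -9.993e-01 -4.000e-04] z [ 1.4e-03  5.0e-04 -1.0e+00]
shift tool [-0.0002  0.0002  0.0271]
turn [-0.0004 -0.0014 -0.0002]
```

```bash
python3 -m inch '[[1,0,0,0.008,0,0,0],[1,0,0,0.008,0,0,0],[1,0,0,0.005,0,0,0],[1,0,0,0.003,0,0,0],[1,0,0,0.001,0,0,0],[1,0,0,0,0,0,0],[1,0,0,0,0,0,0],[1,0,0,0,0,0,0],[1,0,0,0,0,0,0],[1,0,0,0,0,0,0]]'; python3 go.py .4825 -.0755 .3794 .037
```

```text
t: 22.45
eef_pos: [0.4826, -0.0752, 0.3809]
ee_rot: [1.0, 0.018, 0.0, -0.0]
ft_force: [0.3, -0.0, -4.9]
width: 0.341
grip_force: 29.9
t 22.45 p [ 0.4826 -0.0752  0.3809] F [ 0.32 -0.04 -4.88] w 0.341 g 29.9
x [9.993e-01 3.680e-02 3.000e-04] y [ 3.680e-02 -9.993e-01 -9.000e-04] z [ 3.e-04  9.e-04 -1.e+00]
shift tool [-0.0001  0.0003  0.0015]
turn [-0.0009 -0.0003 -0.0002]
```

```bash
python3 -m inch '[[1,0,0,0.001,0,0,0],[1,0,0,0,0,0,0],[1,0,0,0,0,0,0],[1,0,0,0,0,0,0],[1,0,0,0,0,0,0],[1,0,0,0,0,0,0],[1,0,0,0,0,0,0],[1,0,0,0,0,0,0],[1,0,0,0,0,0,0],[1,0,0,0,0,0,0]]'; python3 go.py
```

```text
t: 23.45
eef_pos: [0.4828, -0.0752, 0.3801]
ee_rot: [1.0, 0.018, 0.001, -0.0]
ft_force: [-0.1, 0.6, 6.4]
width: 0.343
grip_force: 29.9
t 23.45 p [ 0.4828 -0.0752  0.3801] F [-0.06  0.57  6.37] w 0.343 g 29.9
x [0.9993 0.0368 0.0011] y [ 3.680e-02 -9.993e-01 -7.000e-04] z [ 1.e-03  7.e-04 -1.e+00]
```

```bash
python3 -m inch '[[1,0,0,-0.0005,0,0,0],[1,0,0,0,0,0,0],[1,0,0,0,0,0,0],[1,0,0,0,0,0,0],[1,0,0,0,0,0,0],[1,0,0,0,0,0,0],[1,0,0,0,0,0,0],[1,0,0,0,0,0,0],[1,0,0,0,0,0,0],[1,0,0,0,0,0,0]]'; python3 go.py
```

```text
t: 24.45
eef_pos: [0.4827, -0.0752, 0.3802]
ee_rot: [1.0, 0.018, 0.0, -0.0]
ft_force: [1.9, 0.7, 0.6]
width: 0.341
grip_force: 29.9
t 24.45 p [ 0.4827 -0.0752  0.3802] F [1.9  0.72 0.55] w 0.341 g 29.9
x [9.993e-01 3.680e-02 2.000e-04] y [ 3.680e-02 -9.993e-01 -9.000e-04] z [ 1.e-04  9.e-04 -1.e+00]
```

```bash
python3 -m inch '[[1,0,0.0043,0.00002,0.0143,0,0],[1,0,0.0043,-0.00001,0.0143,0,0],[1,0,0.0043,-0.00003,0.0143,0,0],[1,0,0.0043,-0.00006,0.0143,0,0],[1,0,0.0043,-0.00008,0.0143,0,0],[1,0,0.0043,-0.0001,0.0143,0,0],[1,0,0,0,0,0,0],[1,0,0,0,0,0,0],[1,0,0,0,0,0,0],[1,0,0,0,0,0,0]]'; python3 go.py
```

```text
t: 25.45
eef_pos: [0.4836, -0.1009, 0.3796]
ee_rot: [0.999, 0.019, -0.001, -0.043]
ft_force: [1.5, -1.5, 1.0]
width: 0.343
grip_force: 29.9
t 25.45 p [ 0.4836 -0.1009  0.3796] F [ 1.5  -1.54  1.01] w 0.343 g 29.9
x [9.993e-01 3.730e-02 2.000e-04] y [ 0.0372 -0.9956 -0.0861] z [-0.003   0.0861 -0.9963]
```

```bash
python3 -m inch '[[1,0,0.0043,-0.00013,0.0143,0,0],[1,0,0.0043,-0.00015,0.0143,0,0],[1,0,0.0043,-0.00018,0.0143,0,0],[1,0,0.0043,-0.0002,0.0143,0,0],[1,0,0.0043,-0.00023,0.0143,0,0],[1,0,0.0043,-0.00025,0.0143,0,0],[1,0,0,0,0,0,0],[1,0,0,0,0,0,0],[1,0,0,0,0,0,0],[1,0,0,0,0,0,0]]'; python3 go.py
```

```text
t: 26.45
eef_pos: [0.4846, -0.1268, 0.3778]
ee_rot: [0.996, 0.018, -0.001, -0.086]
ft_force: [-0.1, -1.7, 5.1]
width: 0.341
grip_force: 29.9
t 26.45 p [ 0.4846 -0.1268  0.3778] F [-0.1  -1.69  5.12] w 0.341 g 29.9
x [9.993e-01 3.680e-02 6.000e-04] y [ 0.0364 -0.9845 -0.1717] z [-0.0057  0.1716 -0.9851]
```

```bash
python3 -m inch '[[1,0,0.0043,-0.00035,0.0142,0,0],[1,0,0.0043,-0.00037,0.0142,0,0],[1,0,0.0043,-0.00038,0.0142,0,0],[1,0,0.0043,-0.0004,0.0142,0,0],[1,0,0.0043,-0.00043,0.0142,0,0],[1,0,0.0043,-0.00045,0.0142,0,0],[1,0,0.0043,-0.00047,0.0142,0,0],[1,0,0.0043,-0.0005,0.0142,0,0],[1,0,0,0,0,0,0],[1,0,0,0,0,0,0]]'; python3 go.py
```

```text
t: 27.45
eef_pos: [0.4859, -0.1615, 0.3734]
ee_rot: [0.99, 0.018, -0.002, -0.143]
ft_force: [1.2, -1.0, 4.9]
width: 0.346
grip_force: 29.9
t 27.45 p [ 0.4859 -0.1615  0.3734] F [ 1.19 -1.03  4.91] w 0.346 g 29.9
x [9.994e-01 3.590e-02 5.000e-04] y [ 0.0346 -0.9583 -0.2837] z [-0.0097  0.2835 -0.9589]
```

```bash
python3 -m inch '[[1,0,0,-0.0003,0,0,0],[1,0,0,0,0,0,0],[1,0,0,0,0,0,0],[1,0,0,0,0,0,0],[1,0,0,0,0,0,0],[1,0,0,0,0,0,0],[1,0,0,0,0,0,0],[1,0,0,0,0,0,0],[1,0,0,0,0,0,0],[1,0,0,0,0,0,0]]'; python3 go.py
python3 - <<'E'
from prof import *
o,ims,uv=dial(12);np.savez("d4.npz",o=o)
c=cv2.resize(ims[int(uv[...,1].min())-10:int(uv[...,1].max())+25,int(uv[...,0].min())-40:int(uv[...,0].max())+40].clip(0,255).astype(np.uint8),None,fx=4,fy=4,interpolation=cv2.INTER_CUBIC)
q=np.zeros((max(c.shape[0],448),448+c.shape[1],3),np.uint8);q[:448,:448]=o;q[:c.shape[0],448:]=c;q=q[:600]
print(q.shape);cv2.imwrite("pics/d4.png",cv2.resize(q,None,fx=min(1,790/q.shape[1]),fy=min(1,790/q.shape[1])))
E
```

```text
t: 28.45
eef_pos: [0.4858, -0.161, 0.3735]
ee_rot: [0.99, 0.018, -0.003, -0.143]
ft_force: [1.6, -0.7, 3.7]
width: 0.339
grip_force: 29.9
t 28.45 p [ 0.4858 -0.161   0.3735] F [ 1.56 -0.69  3.74] w 0.339 g 29.9
x [9.993e-01 3.680e-02 1.000e-04] y [ 0.0353 -0.9587 -0.2823] z [-0.0103  0.2821 -0.9593]
(448, 940, 3)
```

View pics/d4.png

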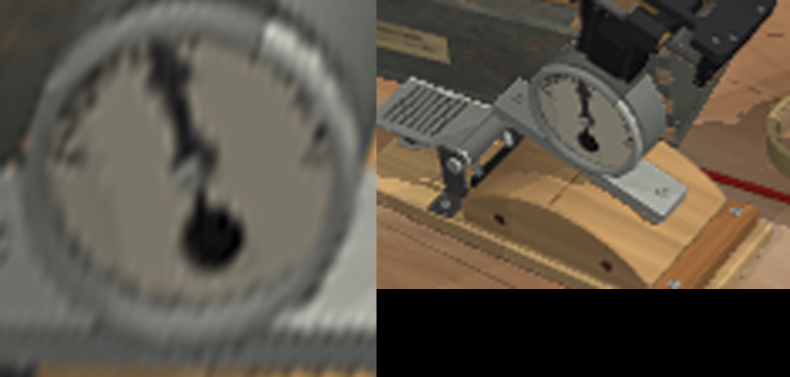

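The needle lies on the set hand, with the arrow head at (165, 65) and the counterweight at (212, 235). The sole rests on the crown clear of the bracket and the pedal is down. I'll ease the contact a little, settle and check.

```bash
python3 -m inch '[[1,0,0,-0.0003,0,0,0],[1,0,0,0,0,0,0],[1,0,0,0,0,0,0],[1,0,0,0,0,0,0],[1,0,0,0,0,0,0],[1,0,0,0,0,0,0],[1,0,0,0,0,0,0],[1,0,0,0,0,0,0],[1,0,0,0,0,0,0],[1,0,0,0,0,0,0]]'; python3 go.py;  python3 -m inch '[[1,0,0,0,0,0,0],[1,0,0,0,0,0,0],[1,0,0,0,0,0,0],[1,0,0,0,0,0,0],[1,0,0,0,0,0,0],[1,0,0,0,0,0,0],[1,0,0,0,0,0,0],[1,0,0,0,0,0,0],[1,0,0,0,0,0,0],[1,0,0,0,0,0,0]]'; python3 go.py
```

```text
t: 30.05
eef_pos: [0.4857, -0.1611, 0.3736]
ee_rot: [0.99, 0.018, -0.003, -0.143]
ft_force: [2.3, -0.5, -2.7]
width: 0.342
grip_force: 29.9
t 30.05 p [ 0.4857 -0.1611  0.3736] F [ 2.25 -0.48 -2.73] w 0.342 g 29.9
x [ 9.993e-01  3.680e-02 -4.000e-04] y [ 0.0352 -0.9586 -0.2824] z [-0.0108  0.2822 -0.9593]
t: 31.05
eef_pos: [0.4856, -0.161, 0.3736]
ee_rot: [0.99, 0.018, -0.003, -0.143]
ft_force: [0.0, -1.2, -4.9]
width: 0.34
grip_force: 29.9
t 31.05 p [ 0.4856 -0.161   0.3736] F [ 0.   -1.2  -4.86] w 0.34 g 29.9
x [ 9.993e-01  3.690e-02 -7.000e-04] y [ 0.0352 -0.9585 -0.2828] z [-0.0111  0.2826 -0.9592]
```

```bash
python3 -m inch '[[1,0,0,0.0003,0,0,0],[1,0,0,0,0,0,0],[1,0,0,0,0,0,0],[1,0,0,0,0,0,0],[1,0,0,0,0,0,0],[1,0,0,0,0,0,0],[1,0,0,0,0,0,0],[1,0,0,0,0,0,0],[1,0,0,0,0,0,0],[1,0,0,0,0,0,0]]'; python3 go.py;  python3 -m inch '[[1,0,0,0,0,0,0],[1,0,0,0,0,0,0],[1,0,0,0,0,0,0],[1,0,0,0,0,0,0],[1,0,0,0,0,0,0],[1,0,0,0,0,0,0],[1,0,0,0,0,0,0],[1,0,0,0,0,0,0],[1,0,0,0,0,0,0],[1,0,0,0,0,0,0]]'; python3 go.py
```

```text
t: 32.05
eef_pos: [0.4858, -0.161, 0.3736]
ee_rot: [0.99, 0.018, -0.003, -0.143]
ft_force: [-0.1, 0.2, -0.7]
width: 0.339
grip_force: 29.9
t 32.05 p [ 0.4858 -0.161   0.3736] F [-0.08  0.19 -0.72] w 0.339 g 29.9
x [9.993e-01 3.670e-02 1.000e-04] y [ 0.0352 -0.9586 -0.2825] z [-0.0103  0.2823 -0.9593]
t: 33.05
eef_pos: [0.4858, -0.161, 0.3736]
ee_rot: [0.99, 0.018, -0.003, -0.143]
ft_force: [-0.5, 0.9, 0.1]
width: 0.341
grip_force: 29.9
t 33.05 p [ 0.4858 -0.161   0.3736] F [-0.47  0.86  0.13] w 0.341 g 29.9
x [9.993e-01 3.680e-02 1.000e-04] y [ 0.0353 -0.9586 -0.2824] z [-0.0103  0.2823 -0.9593]
```

```bash
python3 -c "
from station import arm
print(arm.sign_off())"
```

```text
the job is handed in; nothing more can be done
None
```

I handed the job in with the pedal down on its stop, the former clamped, and the gauge still held on the crown at about 4–5 N, leaning 0.286 rad, with the needle on the set hand. While I was easing the pressure after the rock, the sole may have come off the wood for about a second; I pressed it back before handing in.

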